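# Snap the tube guide plate home on the sample rack

## Task

Three white sample racks of the same size stand on the bench: one is loaded with tubes in a grey tray, one is bare, and one has an empty guide plate that only rests loosely on top of its four snap posts. Press that loose plate down until it has clicked past all four posts and lies fully home and level on its rack. Do not touch the rack that is loaded with tubes.

Things in the scene. Friction and masses are not known exactly. Their poses are not given: they have to be found in the camera images.
- guide_plate: Loose flat pale plastic board, 110 (x) x 160 (y) x 4 mm, 0.15 kg; origin: centre of underside, z up. 16 mm square holes at x +-40, y +-64 mm sit round the post tips. Middle (|x|<28, |y|<44) has twelve 16 mm tube holes; the end bands (|x|<30, |y| 46 to 80 mm) are solid: push there. Underside starts 61.5 mm above the bench on the posts' sprung barbs; fully home it is at 50 mm, held by them.
- rack: White plastic rack without tubes under that plate, 120 (x) x 174 (y) mm, fixed to the bench; origin: centre of underside, z up. At x +-40, y +-64 mm: 28 mm square pillars, flat tops (plate's seat) 50 mm up, each with a 14 mm square snap post up to 76 mm. Passing the barbs takes about 4 N a post (8 N at one end, 15 N for all four), 11.5 mm of travel; press one end after the other or the middle.
- full_rack: The rack to leave alone: same make and size (120 x 174 mm), its plate already home, filled with ten white capped tubes up to 109 mm above the bench. It stands in a low grey tray of 176 (x) x 230 (y) x 14 mm, all one piece of 1.5 kg; origin: centre of the tray's underside. The bare third rack, at the far edge, has neither plate nor tubes.
Mind the look-alikes: they are no part of the job. Leave any black look-alike of the guide_plate alone.

How it is judged (in metres and radians):
At the end, for the whole second after the job is handed in: The guide plate has snapped past the barbs of all four posts: its underside lies on the shoulders of the rack (50 mm above the bench, at most 2.5 mm above that), level within 0.025 rad, centred on the rack within 10 mm, and at rest (z of guide_plate in the frame of rack between 0.047 and 0.0525 m and horizontal distance between guide_plate and rack below 0.01 m and angle between guide_plate's own z axis and vertical below 0.025 rad and linear speed of guide_plate below 0.02 m/s); the robot touches nothing.
It fails at once if the loaded rack is touched (more than 2 N from the arm or gripper) (contact force between any of the fingers, the arm and full_rack above 2 N).
It fails at once if the loaded rack is shoved more than 10 mm (distance of full_rack from where it was at the start of the episode above 0.01 m).
It also fails if it takes over 42 s, if anything falls off the work surface, if the arm or the gripper's body presses on something with over 40 N, if the wrist force passes 120 N, or if a joint passes its speed limit or range.

## Robot

A 6-joint arm with a two-finger parallel gripper is mounted at the origin on the work surface. World frame = base frame: x ahead of the robot, y to its left, z up, the work surface at z = 0. Lengths are in mm, angles in rad, forces in N, time in s.
With the tool pointing down it reaches from about 250 to 725 mm from the base axis. Payload 4 kg.
Tool frame: the origin (TCP) lies at the very end of the fingers, on their centre line; the grasp point (between the pads) lies 19 mm behind it; y points along the fingers, x is the direction in which the jaws open and shut, and the axes are right-handed (so a half turn about y gives the same grasp; the last joint's range is limited). The gripper opens to 85 mm and grips with 20 to 120 N. Pads are 22 mm wide; open, the fingers measure 114 mm over their backs; the gripper's body (76 mm by 85 mm) begins 54 mm behind the grasp point. The pads swing forward as they close: fully open they stand 13 mm farther back than shut.
Start: joints at [-1.128, 0.241, 0.005, 1.335, 0, 1.571], TCP at [214.234, -451.778, 206.206] pointing down, gripper open.
Joint ranges: [-2.72, 2.72], [-1.05, 1.87], [-1.09, 1.28], [-1.99, 2.15], [-1.42, 1.44], [-3.14, 3.14]. Speed limits (rad/s): [2.79, 2.79, 3.14, 3.14, 3.14, 3.14].

## Interface

Orientations are given as [roll, pitch, yaw] about the fixed x, y, z axes, in that order (R = Rz(yaw) Ry(pitch) Rx(roll)).
In Python, from cell import * gives the robot as it stands.
- The arm moves only by the shell command python3 -m crank 'ROWS' [FORCE]. ROWS is JSON, a list of rows, each a list of 7 numbers: the shift along the tool's x, y, z in cm, then the turn, a rotation vector about the tool's x, y, z in degrees, then the opening, from 0 (shut) to 1 (fully open). In form: [[tx, ty, tz, rx, ry, rz, fingers], ...]. A call has 1 to 5 rows; each row shifts and turns the commanded pose from where the row before left it, along the tool's axes as they then stand; what a row does not reach is not made up. A row lasts 1/8 s, in which the tool goes at most 62.5 mm and 10.7 degrees, less where a joint would pass 70% of its speed; a pose out of reach is approached as far as the arm can. A call with a gripper value outside its range is refused whole. The fingers move at their own pace and stop on an object; FORCE is the grip in N (left out, the last holds). Time passes only in rows, so rows that do not move let the fingers close. It gives the time, the measured TCP pose, the force and the opening at its end, in the units of the state.
- state(): the state, without advancing time (a new reading comes with each control period).
- read_camera(name): name is "scene" or "top" or "wrist"; returns a dict with "image" (400x640x3 uint8, red, green, blue), "K" (3x3 intrinsics, pixels), "cam_to_world" (4x4, takes a point from camera to world coordinates). Camera axes: x right, y up, looking along -z (the intrinsics and any distortion apply to the point x, -y, -z); pixel columns grow to the right and rows downward; lengths in mm; the calibration is good to about 2 mm. A picture is of the moment at which its call begins. There is no depth.
- job_done(): hands the job in, once; it reports no verdict.
The state is a dict: "time": time; "joint_positions": joint angles; "dq": joint speeds; "joint_efforts": joint torques, N m; "tool_pos": TCP position; "tcp_rot": TCP orientation; "force": force on the tool from outside, world axes, zero at the start; "torque": the same for the moment, N m; "opening": finger opening in mm.
Only numpy, scipy, OpenCV 4.12 (cv2) and the standard library are available. Lean on these libraries where they do the work, as an engineer would, in place of code of your own. Each camera call takes 0.05 s, during which the arm holds its last target. There are 200 camera calls.

## Working session

There is one attempt and no reset: what is moved stays moved. The work goes in short steps, Python scripts to look and compute and a shell command to move; the robot and the scene stay as the last step left them, time stands still between calls to the robot, and variables do not carry over. Pictures are saved under pics/ and viewed, about 8 in all and at most 12, crops included, and the job is handed in when it is done.

```bash
mkdir -p pics; python3 - <<'E'
from cell import *
import cv2,numpy as np
for n in("top","scene"):
    r=read_camera(n); cv2.imwrite(f"pics/{n}0.png",r["image"][:,:,::-1]); np.savez(f"{n}0.npz",**{k:r[k] for k in("image","K","cam_to_world")})
    print(n,r["K"].tolist(),r["cam_to_world"].round(3).tolist(),[k for k in r])
print(state())
E
```

```text
top [[442.0036387271596, 0.0, 327.15727679267576], [0.0, 442.0036387271596, 200.47799845540038], [0.0, 0.0, 1.0]] [[0.02, 0.982, -0.187, 343.156], [-0.999, 0.025, 0.026, -52.567], [0.03, 0.187, 0.982, 974.859], [0.0, 0.0, 0.0, 1.0]] ['image', 'K', 'cam_to_world']
scene [[450.135810594718, 0.0, 316.26879358115025], [0.0, 450.135810594718, 200.84128511386544], [0.0, 0.0, 1.0]] [[-0.871, -0.415, 0.263, 823.75], [0.491, -0.722, 0.487, 470.48], [-0.012, 0.553, 0.833, 1006.158], [0.0, 0.0, 0.0, 1.0]] ['image', 'K', 'cam_to_world']
{'time': 0.1, 'joint_positions': array([-1.12800300e+00,  2.41353739e-01,  3.88095783e-03,  1.33521210e+00,
       -1.30965881e-05,  1.57078790e+00]), 'dq': array([ 0.00061273, -0.00214447,  0.00332908, -0.00040695, -0.00284505,
       -0.0019373 ]), 'joint_efforts': array([ 3.64954421e-04, -3.73137939e+01,  2.53009772e+01,  1.08583731e-02,
        4.37621259e-05,  3.69155799e-06]), 'tool_pos': array([ 213.96837988, -451.2321615 ,  205.40238861]), 'tcp_rot': array([-1.57080941,  0.00188855, -1.12799458]), 'force': array([ 0.12478927,  0.48073221, -0.08066094]), 'torque': array([ 0.03657072, -0.03089207, -0.0384503 ]), 'opening': 85.68104671125421}
```

View pics/top0.png

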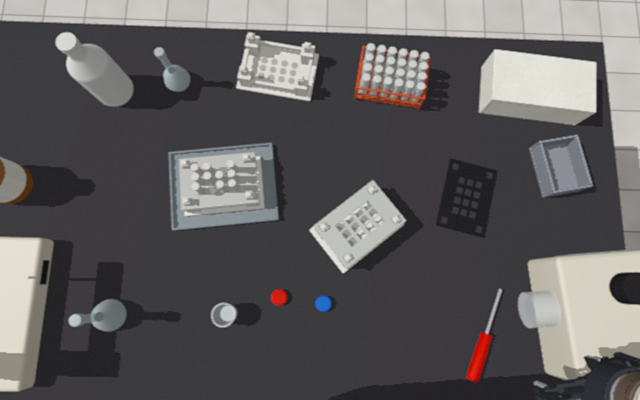

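View pics/scene0.png

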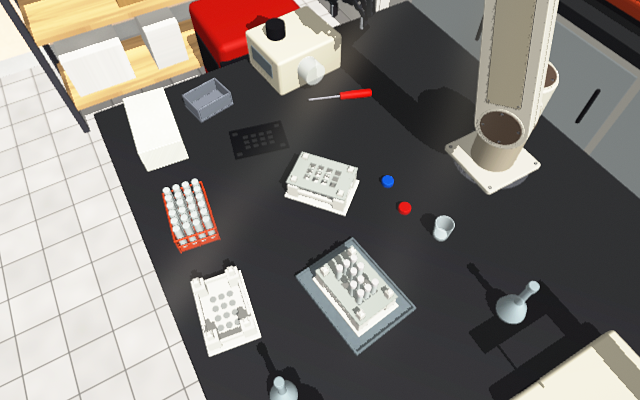

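The loose plate sits on the rack at about (358,226) in the top view. The loaded rack is at (222,185), the bare one at (278,70) and the black decoy at (467,197). I'll crop the target rack to locate its posts.

```bash
cat > h.py <<'E'
import numpy as np
def ray(K,T,u,v,z):
    d=T[:3,:3]@np.array([(u-K[0,2])/K[0,0],-(v-K[1,2])/K[1,1],-1]); o=T[:3,3]
    return o+d*(z-o[2])/d[2]
E
python3 - <<'E'
import cv2,numpy as np
d=np.load("top0.npz");im=d["image"]
c=im[170:285,300:420,::-1]; a=cv2.resize(c,None,fx=5,fy=5,interpolation=cv2.INTER_CUBIC)
a=cv2.convertScaleAbs(a,alpha=1.6,beta=-150)
cv2.imwrite("pics/crop.png",a)
E
```

```text
(no output)
```

View pics/crop.png

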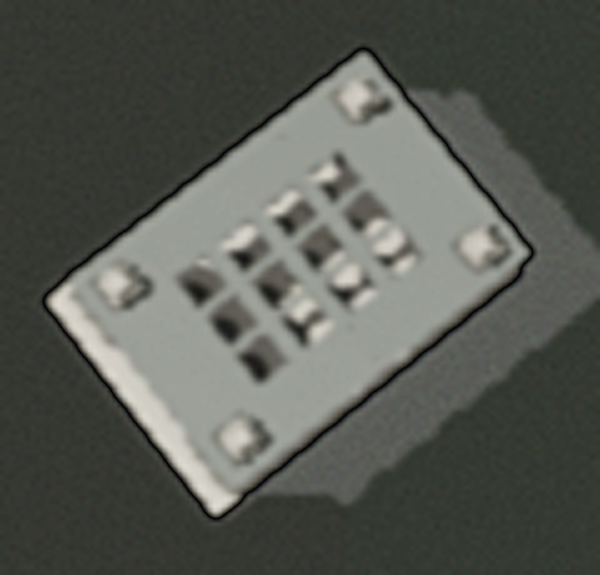

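The crop shows the plate with four post tips at crop pixels (120,285), (358,98), (482,245) and (240,438). The twelve tube holes are in the middle and the solid bands lie at the lower-left and upper-right ends.

```bash
python3 - <<'E'
from h import *
from cell import *
d=np.load("top0.npz");K,T=d["K"],d["cam_to_world"]
P=np.array([ray(K,T,300+x/5,170+y/5,76)[:2] for x,y in((120,285),(358,98),(482,245),(240,438))])
print(P.round(1),[np.linalg.norm(P[i]-P[(i+1)%4]).round(1) for i in range(4)])
c=P.mean(0);L=(P[1]+P[2]-P[0]-P[3]);L/=np.linalg.norm(L)
print("c",c,"long axis deg",np.degrees(np.arctan2(L[1],L[0])))
for s in(62,-62):print("end",s,c+s*L)
s=np.load("scene0.npz")
for u in(c,*P):
  p=np.r_[u,76]; q=s["cam_to_world"][:3,:3].T@(p-s["cam_to_world"][:3,3]); print(s["K"][0,2]+s["K"][0,0]*q[0]/-q[2],s["K"][1,2]-s["K"][1,1]*q[1]/-q[2])
print("loaded",ray(K,T,222,185,14)[:2], state()["tool_pos"])
E
```

```text
[[ 459.2  -70.6]
 [ 540.1 -168.3]
 [ 479.4 -219.7]
 [ 398.  -120.5]] [np.float64(126.8), np.float64(79.6), np.float64(128.3), np.float64(78.9)]
c [ 469.1842995  -144.77570578] long axis deg -50.49115393469972
end 62 [ 508.62853496 -192.61034061]
end -62 [429.74006404 -96.94107096]
323.1370214836194 171.31096258008557
341.25459278076346 190.05069696602013
294.738839975366 175.96492306660048
305.8212651237659 153.4562023333636
351.41113453928995 166.88158052187484
loaded [555.26010125 155.82446837] [ 213.96837988 -451.2321615   205.40238861]
```

Projected into the scene view, the posts line up with the target rack. I'll shut the fingers and travel high to the far solid band at (509,-193).

```bash
python3 -m crank '[[-1.5,0,5.3,0,0,0,0],[-1.5,0,5.3,0,0,0,0],[-1.5,0,5.3,0,0,0,0],[-1.5,0,5.3,0,0,0,0],[-1.5,0,5.3,0,0,0,0]]' 20; python3 -m crank '[[-1.6,0,5.6,0,0,0,0],[-1.6,0,5.6,0,0,0,0],[0,0,0,0,-7,0,0],[0,0,0,0,-7,0,0],[0,0,0,0,0,0,0]]'
cat > off.py <<'E'
from h import *
from cell import *
import sys
from scipy.spatial.transform import Rotation as R
s=state();c=np.array([469.2,-144.8]);a=np.radians(-50.5)
M=R.from_euler("xyz",s["tcp_rot"]).as_matrix()
t=np.r_[c+float(sys.argv[1])*np.array([np.cos(a),np.sin(a)]),float(sys.argv[2])]
print("t",s["time"],"pos",s["tool_pos"].round(1),"yaw",np.degrees(s["tcp_rot"]).round(1),"F",s["force"].round(1),"open",s["opening"],"\nshift cm",(M.T@(t-s["tool_pos"])/10).round(2))
E
python3 off.py 63 100
```

```text
time: 0.72
tool_pos: [422.4, -269.0, 205.8]
tcp_rot: [-1.571, 0.0, -1.128]
force: [0.1, -1.2, -0.7]
opening: -0.0
time: 1.35
tool_pos: [508.8, -193.2, 205.6]
tcp_rot: [-1.572, 0.001, -0.885]
force: [-0.0, -0.1, -0.3]
opening: -0.3
t 1.35 pos [ 508.8 -193.2  205.6] yaw [-90.    0.1 -50.7] F [-0.  -0.1 -0.3] open -0.28599929975276506 
shift cm [ 0.06 10.56  0.03]
```

Above the band now. I'll go down to about 95 mm, then check with one look.

```bash
python3 -m crank '[[0,4,0,0,0,0,0],[0,4,0,0,0,0,0],[0,3,0,0,0,0,0],[0,0,0,0,0,0,0]]'; python3 - <<'E'
from cell import *
import cv2,numpy as np
a=read_camera("scene")["image"][100:240,230:430,::-1]; b=read_camera("wrist")["image"][:,:,::-1]
a=cv2.resize(a,(500,350)); b=cv2.resize(b,(500,312))
cv2.imwrite("pics/s1.png",np.vstack([a[:,:],b])[:600])
E
python3 off.py 63 66
```

```text
time: 1.85
tool_pos: [506.4, -192.9, 93.6]
tcp_rot: [-1.574, 0.006, -0.886]
force: [-0.2, 0.8, -0.3]
opening: 0.4
t 1.95 pos [ 509.3 -193.9   96.9] yaw [-90.   -0.  -50.7] F [ 0.  -0.7  0.5] open 0.4178126106391908 
shift cm [-0.04  3.09  0.03]
```

View pics/s1.png

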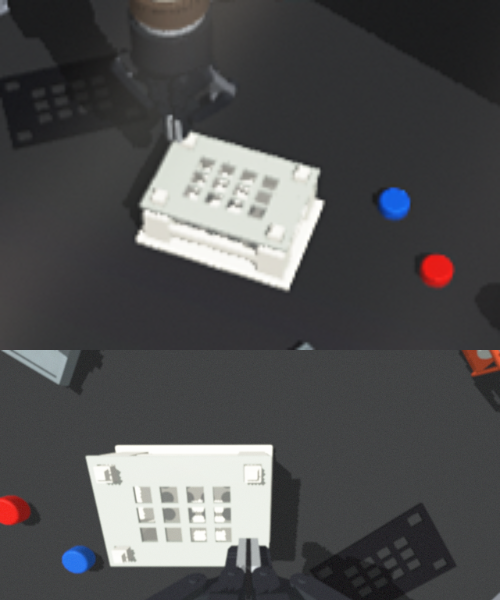

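The scene crop shows the shut fingers above the far short edge, with the tip at (175,135). The wrist view shows the tip near the plate's lower-right corner, at (248,545), which may be parallax. I'll check by projecting the expected points into both views.

```bash
python3 - <<'E'
from h import *
from cell import *
import cv2
r={n:read_camera(n) for n in("scene","wrist")}
def pj(d,p):
  T=d["cam_to_world"];q=T[:3,:3].T@(np.array(p)-T[:3,3]);K=d["K"]
  return np.array([K[0,2]-K[0,0]*q[0]/q[2],K[1,2]+K[1,1]*q[1]/q[2]])
c=np.array([469.2,-144.8]);a=np.radians(-50.5);L=np.array([np.cos(a),np.sin(a)]);S=np.array([-L[1],L[0]])
tp=state()["tool_pos"]
out=[]
for n,box in(("scene",(230,100,430,240)),("wrist",(60,100,400,338))):
  im=r[n]["image"][:,:,::-1].copy()
  x0,y0,x1,y1=box;f=500/(x1-x0);b=cv2.resize(im[y0:y1,x0:x1],None,fx=f,fy=f)
  def dot(p,col):
    u=(pj(r[n],p)-[x0,y0])*f; cv2.circle(b,tuple(int(v) for v in u),4,col,1)
  for i in(-1,1):
    for j in(-1,1): dot([*(c+64*i*L+40*j*S),76],(0,0,255)); dot([*(c+80*i*L+55*j*S),65.5],(255,0,0))
  dot([*(c+63*L),65.5],(0,160,0)); dot(tp,(255,0,255))
  out.append(b[:350])
o=np.vstack(out);print(o.shape);cv2.imwrite("pics/s2.png",cv2.resize(o,None,fx=.85,fy=.85) if o.shape[0]>600 else o)
print(tp)
E
```

```text
(700, 500, 3)
[ 510.30649213 -194.21562956   98.0100103 ]
```

View pics/s2.png

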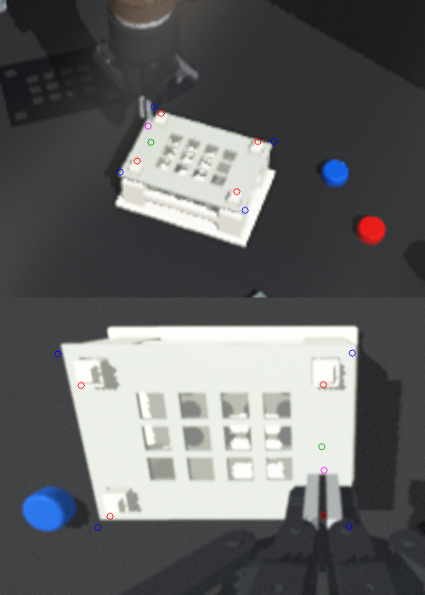

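The projected points agree with the picture to within a few millimetres, so the wrist oddity was parallax. Descending to press the far end.

```bash
python3 -m crank '[[0,1.2,0,0,0,0,0],[0,1.2,0,0,0,0,0],[0,0,0,0,0,0,0],[0,0,0,0,0,0,0]]'; python3 off.py 63 54;  python3 -m crank '[[0,0.3,0,0,0,0,0],[0,0.3,0,0,0,0,0],[0,0,0,0,0,0,0],[0,0,0,0,0,0,0]]'; python3 off.py 63 54
```

```text
time: 2.55
tool_pos: [508.9, -193.5, 72.0]
tcp_rot: [-1.571, 0.0, -0.884]
force: [0.2, -0.2, 0.3]
opening: 0.2
t 2.55 pos [ 508.9 -193.5   72. ] yaw [-90.    0.  -50.6] F [ 0.2 -0.2  0.3] open 0.15170949831075126 
shift cm [0.01 1.8  0.03]
time: 3.05
tool_pos: [509.0, -193.6, 66.2]
tcp_rot: [-1.571, -0.0, -0.884]
force: [-0.9, 0.2, -0.5]
opening: -0.2
t 3.05 pos [ 509.  -193.6   66.2] yaw [-90.   -0.  -50.6] F [-0.9  0.2 -0.5] open -0.24486818407581246 
shift cm [0.   1.22 0.03]
```

```bash
python3 -m crank '[[0,0.2,0,0,0,0,0],[0,0.2,0,0,0,0,0],[0,0,0,0,0,0,0]]'; python3 -m crank '[[0,0.2,0,0,0,0,0],[0,0.2,0,0,0,0,0],[0,0,0,0,0,0,0]]';  python3 -m crank '[[0,0.2,0,0,0,0,0],[0,0.2,0,0,0,0,0],[0,0,0,0,0,0,0],[0,0,0,0,0,0,0]]'
```

```text
time: 3.42
tool_pos: [508.8, -193.5, 61.9]
tcp_rot: [-1.571, 0.0, -0.884]
force: [-0.7, -0.6, 0.2]
opening: -0.1
time: 3.8
tool_pos: [508.8, -193.5, 57.9]
tcp_rot: [-1.571, 0.0, -0.884]
force: [-0.6, 0.6, 0.4]
opening: 0.3
time: 4.3
tool_pos: [509.0, -193.6, 54.2]
tcp_rot: [-1.571, 0.0, -0.884]
force: [0.5, 0.7, -0.1]
opening: 0.1
```

There's no contact force at z=54, where there should be some, so I'll look before going lower.

```bash
python3 - <<'E'
from cell import *
import cv2,numpy as np
a=read_camera("scene")["image"][110:230,260:380,::-1]; b=read_camera("wrist")["image"][100:360,120:400,::-1]
a=cv2.resize(a,(400,400),interpolation=cv2.INTER_CUBIC); b=cv2.resize(b,(400,400))
cv2.imwrite("pics/s3.png",np.hstack([a,b]))
E
python3 off.py 63 54
```

```text
t 4.4 pos [ 509.1 -193.6   54.3] yaw [-90.   -0.  -50.6] F [ 0.2 -0.  -0.3] open -0.08847351701227957 
shift cm [-0.    0.03  0.03]
```

View pics/s3.png

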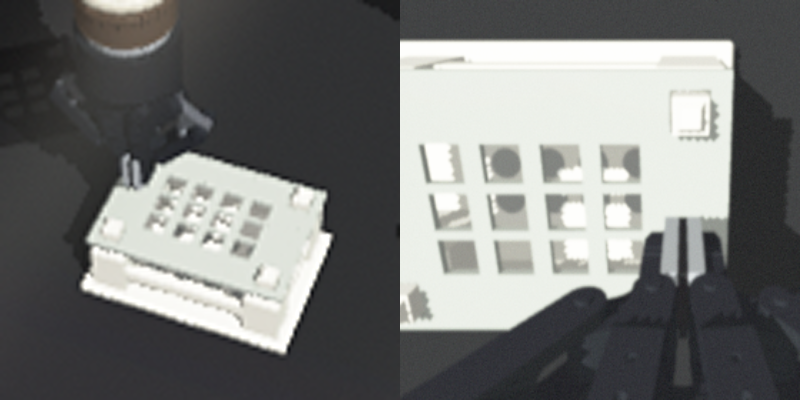

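The tip is over the solid band, about 19 mm in from the short edge, and the plate still looks unpressed. The real fingertip therefore sits somewhat higher than reported, and I'll keep descending on force.

```bash
for i in 1; do python3 -m crank '[[0,0.2,0,0,0,0,0],[0,0.1,0,0,0,0,0],[0,0,0,0,0,0,0]]'; python3 -m crank '[[0,0.2,0,0,0,0,0],[0,0.1,0,0,0,0,0],[0,0,0,0,0,0,0]]'; done
```

```text
time: 4.78
tool_pos: [508.9, -193.5, 51.0]
tcp_rot: [-1.571, 0.0, -0.884]
force: [0.5, -0.1, 0.0]
opening: 0.2
time: 5.15
tool_pos: [508.9, -193.5, 48.1]
tcp_rot: [-1.571, 0.0, -0.884]
force: [0.3, -1.4, 0.2]
opening: 0.1
```

```bash
python3 - <<'E'
from cell import *
import cv2,numpy as np
out=[]
for n,(x,y,w) in dict(scene=(270,120,90),top=(310,160,110)).items():
    r=read_camera(n);np.savez(f"{n}4.npz",**{k:r[k] for k in("image","K","cam_to_world")})
    out.append(cv2.resize(r["image"][y:y+w,x:x+w,::-1],(400,400),interpolation=cv2.INTER_CUBIC))
w=read_camera("wrist")["image"][100:360,120:400,::-1]
cv2.imwrite("pics/s4.png",cv2.convertScaleAbs(np.hstack(out),alpha=1.2))
E
```

```text
(no output)
```

View pics/s4.png

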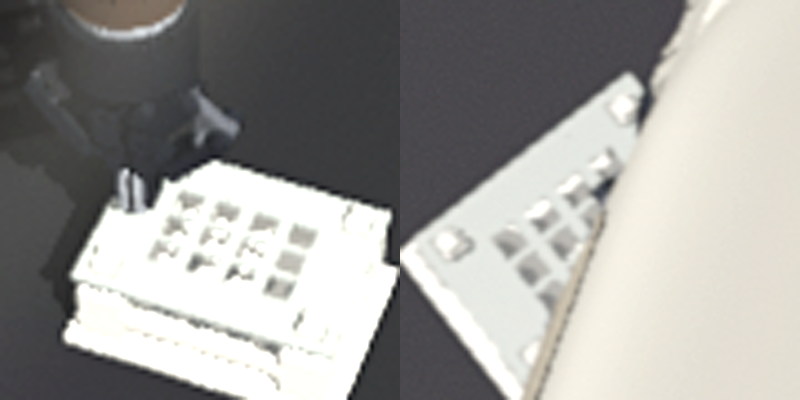

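The tip at scene pixel (300,167) projects right onto the band centre at plate height. The true tip is therefore about 15 mm higher than the nominal TCP and about to make contact. Continuing on force.

```bash
python3 -m crank '[[0,0.2,0,0,0,0,0],[0,0,0,0,0,0,0]]'; python3 -m crank '[[0,0.2,0,0,0,0,0],[0,0,0,0,0,0,0]]';python3 -m crank '[[0,0.2,0,0,0,0,0],[0,0,0,0,0,0,0]]'
```

```text
time: 5.55
tool_pos: [508.9, -193.5, 46.0]
tcp_rot: [-1.571, 0.0, -0.884]
force: [-0.1, 0.2, 0.1]
opening: 0.3
time: 5.8
tool_pos: [508.9, -193.5, 44.0]
tcp_rot: [-1.571, 0.0, -0.884]
force: [0.5, -0.0, -0.4]
opening: 0.2
time: 6.05
tool_pos: [508.9, -193.5, 42.0]
tcp_rot: [-1.571, 0.0, -0.884]
force: [-0.6, -0.5, 0.2]
opening: 0.2
```

Still no reading at z=42. I'll check the view and the joint torques before going further.

```bash
python3 - <<'E'
from cell import *
import cv2,numpy as np
r=read_camera("scene");np.savez("scene5.npz",image=r["image"],K=r["K"],cam_to_world=r["cam_to_world"])
f=lambda i:cv2.convertScaleAbs(cv2.resize(i[120:210,270:360,::-1],(400,400),interpolation=cv2.INTER_CUBIC),alpha=.9)
w=cv2.resize(read_camera("wrist")["image"][100:360,120:400,::-1],(400,400))
cv2.imwrite("pics/s5.png",np.hstack([f(r["image"]),w]))
print(state()["joint_efforts"])
E
```

```text
[ 3.61704360e-05 -4.35985959e+01  2.16909295e+01  3.65531654e-03
  1.15189860e-04 -7.20203246e-06]
```

View pics/s5.png

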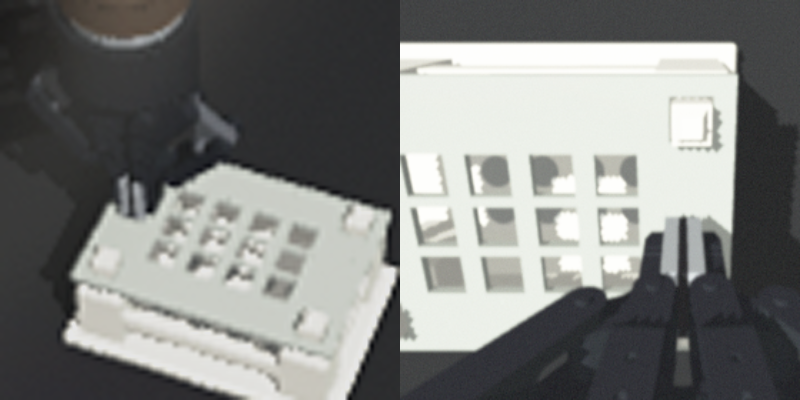

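The picture shows the plate still level and unpressed, with the tip's shadow just beside it. I'll keep stepping down, watching the force.

```bash
for k in 1; do python3 -m crank '[[0,0.2,0,0,0,0,0],[0,0.1,0,0,0,0,0],[0,0,0,0,0,0,0]]';python3 -m crank '[[0,0.2,0,0,0,0,0],[0,0.1,0,0,0,0,0],[0,0,0,0,0,0,0]]'; done | grep -A1 -E "pos|force"
```

```text
tool_pos: [509.5, -193.7, 39.9]
tcp_rot: [-1.57, -0.001, -0.884]
force: [-0.4, -0.0, 4.2]
opening: -0.2
--
tool_pos: [509.2, -193.7, 36.1]
tcp_rot: [-1.571, -0.0, -0.884]
force: [0.2, -1.1, 1.6]
opening: -0.1
```

Contact at z≈40 (4.2 N), so plate top at 65.5 corresponds to a reading of about 40 and home should be about 28.

```bash
(python3 -m crank '[[0,0.2,0,0,0,0,0],[0,0.1,0,0,0,0,0],[0,0,0,0,0,0,0]]';python3 -m crank '[[0,0.2,0,0,0,0,0],[0,0,0,0,0,0,0]]';python3 -m crank '[[0,0.2,0,0,0,0,0],[0,0,0,0,0,0,0]]') | grep -E "pos|force"
```

```text
tool_pos: [508.4, -193.2, 32.6]
force: [-0.5, 0.5, 0.2]
tool_pos: [508.9, -193.5, 31.0]
force: [-0.9, -0.6, -0.3]
tool_pos: [509.1, -193.6, 30.5]
force: [-2.4, 1.0, 8.2]
```

```bash
(python3 -m crank '[[0,0.1,0,0,0,0,0],[0,0,0,0,0,0,0]]';python3 -m crank '[[0,0.1,0,0,0,0,0],[0,0,0,0,0,0,0]]';python3 -m crank '[[0,0.1,0,0,0,0,0],[0,0,0,0,0,0,0]]') | grep -E "pos|force"
```

```text
tool_pos: [509.1, -193.6, 30.4]
force: [-4.9, 1.5, 13.2]
tool_pos: [509.2, -193.6, 30.3]
force: [-5.7, 1.5, 18.6]
tool_pos: [509.3, -193.6, 30.2]
force: [-7.7, 2.2, 24.9]
```

It's now stiff at 30.3 with 25 N, so that end is seated. Lifting, moving 126 mm along the plate to the other band, and lowering again.

```bash
python3 -m crank '[[0,-3,0,0,0,0,0],[0,-3,0,0,0,0,0],[-4.2,0,0,0,0,0,0],[-4.2,0,0,0,0,0,0],[-4.2,0,0,0,0,0,0]]'; python3 -m crank '[[0,0,0,0,0,0,0],[0,2.4,0,0,0,0,0],[0,0.8,0,0,0,0,0],[0,0,0,0,0,0,0],[0,0,0,0,0,0,0]]'; python3 off.py -63 42; python3 - <<'E'
from cell import *
import cv2,numpy as np
r=read_camera("scene")
f=lambda i:cv2.resize(i[120:210,270:360,::-1],(400,400),interpolation=cv2.INTER_CUBIC)
w=cv2.resize(read_camera("wrist")["image"][100:360,120:400,::-1],(400,400))
cv2.imwrite("pics/s6.png",np.hstack([f(r["image"]),w]))
E
```

```text
time: 9.15
tool_pos: [428.3, -95.3, 86.3]
tcp_rot: [-1.57, -0.0, -0.884]
force: [0.4, -0.4, 0.3]
opening: 0.1
time: 9.78
tool_pos: [429.8, -96.6, 54.6]
tcp_rot: [-1.57, -0.001, -0.884]
force: [0.8, 0.3, -1.2]
opening: 0.0
t 9.775 pos [429.8 -96.6  54.6] yaw [-90.   -0.  -50.7] F [ 0.8  0.3 -1.2] open 0.016094741178972964 
shift cm [-0.07  1.26 -0.03]
```

View pics/s6.png

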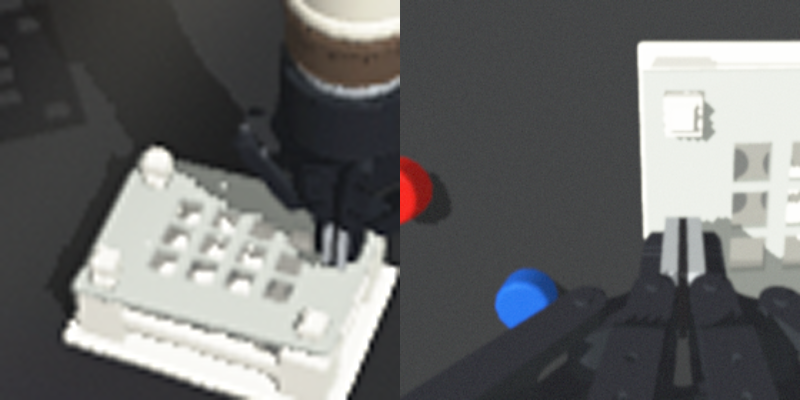

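Posts at the far end now stand clearly proud of the plate, at (157,165) and (105,265), so that end is down. The tip is over the near band at (335,260). Pressing this end.

```bash
(python3 -m crank '[[0,0.6,0,0,0,0,0],[0,0.5,0,0,0,0,0],[0,0,0,0,0,0,0]]';python3 -m crank '[[0,0.2,0,0,0,0,0],[0,0.1,0,0,0,0,0],[0,0,0,0,0,0,0]]';python3 -m crank '[[0,0.2,0,0,0,0,0],[0,0.1,0,0,0,0,0],[0,0,0,0,0,0,0]]';python3 -m crank '[[0,0.2,0,0,0,0,0],[0,0.1,0,0,0,0,0],[0,0,0,0,0,0,0]]') | grep -E "pos|force"
```

```text
tool_pos: [428.5, -96.0, 42.6]
force: [-0.0, -0.0, -0.5]
tool_pos: [429.3, -96.1, 40.5]
force: [-1.3, 0.6, 3.1]
tool_pos: [429.1, -96.2, 37.0]
force: [0.5, -1.5, -0.2]
tool_pos: [428.9, -96.1, 33.9]
force: [-0.3, 0.2, 0.5]
```

```bash
(python3 -m crank '[[0,0.2,0,0,0,0,0],[0,0,0,0,0,0,0]]';python3 -m crank '[[0,0.2,0,0,0,0,0],[0,0.1,0,0,0,0,0],[0,0,0,0,0,0,0]]';python3 -m crank '[[0,0.1,0,0,0,0,0],[0,0.1,0,0,0,0,0],[0,0,0,0,0,0,0]]') | grep -E "pos|force"
```

```text
tool_pos: [428.9, -96.1, 32.0]
force: [0.0, -0.0, 1.0]
tool_pos: [429.1, -96.1, 29.1]
force: [0.2, 1.0, -0.9]
tool_pos: [429.2, -96.2, 28.9]
force: [-4.8, 1.2, 15.3]
```

Hard stop at 28.9 with 15 N. One more millimetre, then lift and retreat for a clear look.

```bash
(python3 -m crank '[[0,0.1,0,0,0,0,0],[0,0,0,0,0,0,0]]';python3 -m crank '[[0,-4,0,0,0,0,0],[0,-5,0,0,0,0,0],[0,-5,0,0,0,0,0],[4,0,-4,0,0,0,0],[4,0,-4,0,0,0,0]]';python3 -m crank '[[4,0,-4,0,0,0,0],[4,0,-4,0,0,0,0],[4,0,-4,0,0,0,0],[4,0,-2,0,0,0,0],[0,0,0,0,0,0,0]]') | grep -E "pos|force"
python3 - <<'E'
from cell import *
import cv2,numpy as np
out=[]
for n,(x,y,w) in dict(scene=(275,125,95),top=(300,170,120)).items():
    r=read_camera(n);np.savez(f"{n}7.npz",**{k:r[k] for k in("image","K","cam_to_world")})
    out.append(cv2.resize(r["image"][y:y+w,x:x+w,::-1],(400,400),interpolation=cv2.INTER_CUBIC))
cv2.imwrite("pics/s7.png",cv2.convertScaleAbs(np.hstack(out),alpha=1.4,beta=-100))
E
```

```text
tool_pos: [429.3, -96.2, 28.9]
force: [-7.7, 1.7, 23.8]
tool_pos: [418.9, -209.7, 167.5]
force: [1.0, 0.1, -0.9]
tool_pos: [411.0, -424.1, 164.9]
force: [-0.5, 0.6, 1.6]
```

View pics/s7.png

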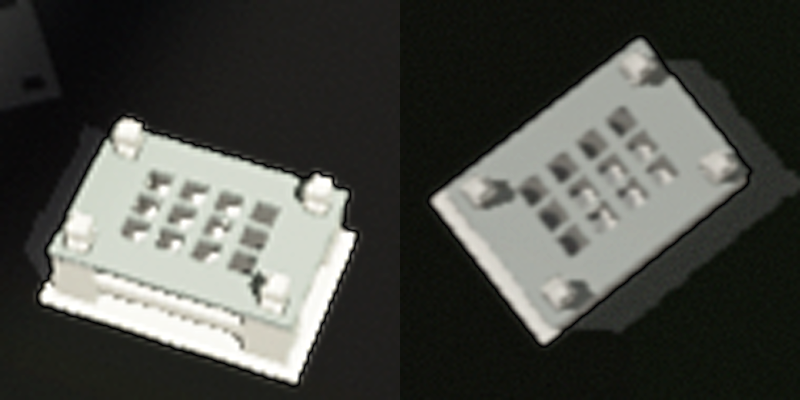

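All four posts now stand clearly proud of the plate, which looks level: scene posts at (127,135), (320,190), (80,230), (270,290). The two end stops read 30.3 and 28.9, and the first was pressed while the plate was tilted. There is time left, so I'll press the far end once more.

```bash
python3 off.py 63 60
```

```text
t 13.975 pos [ 410.8 -420.9  165.4] yaw [-90.    0.1 -50.7] F [ 0.3  0.3 -0.5] open 0.2271413666009423 
shift cm [-11.34  10.57  22.04]
```

```bash
(python3 -m crank '[[-2.8,0,5.5,0,0,0,0],[-2.8,0,5.5,0,0,0,0],[-2.8,0,5.5,0,0,0,0],[-2.9,0,5.5,0,0,0,0],[0,0,0,0,0,0,0]]';python3 -m crank '[[0,4,0,0,0,0,0],[0,4,0,0,0,0,0],[0,2.5,0,0,0,0,0],[0,0,0,0,0,0,0],[0,0,0,0,0,0,0]]') | grep -E "pos|force"; python3 off.py 63 34
```

```text
tool_pos: [510.5, -188.6, 166.7]
force: [-0.2, -0.8, -0.3]
tool_pos: [510.1, -194.6, 62.5]
force: [-0.2, -0.9, 0.0]
t 15.225 pos [ 510.1 -194.6   62.5] yaw [-90.   -0.1 -50.6] F [-0.2 -0.9  0. ] open -0.055556033128604757 
shift cm [-0.15  2.85  0.01]
```

```bash
(python3 -m crank '[[0,1.5,0,0,0,0,0],[0,1,0,0,0,0,0],[0,0,0,0,0,0,0],[0,0,0,0,0,0,0]]';python3 -m crank '[[0,0.2,0,0,0,0,0],[0,0.1,0,0,0,0,0],[0,0,0,0,0,0,0]]';python3 -m crank '[[0,0.2,0,0,0,0,0],[0,0,0,0,0,0,0]]';python3 -m crank '[[0,0.2,0,0,0,0,0],[0,0,0,0,0,0,0]]') | grep -E "pos|force"
```

```text
tool_pos: [509.7, -194.4, 36.2]
force: [0.5, 0.0, -0.5]
tool_pos: [509.6, -194.3, 33.2]
force: [-0.7, -0.0, -1.2]
tool_pos: [509.5, -194.3, 31.0]
force: [-0.2, 0.1, -0.7]
tool_pos: [509.7, -194.3, 29.1]
force: [-0.0, -0.0, 0.4]
```

```bash
(python3 -m crank '[[0,0.1,0,0,0,0,0],[0,0,0,0,0,0,0]]';python3 -m crank '[[0,0.1,0,0,0,0,0],[0,0.1,0,0,0,0,0],[0,0,0,0,0,0,0]]';python3 -m crank '[[0,-4,0,0,0,0,0],[0,-5,0,0,0,0,0],[0,-3,0,0,0,0,0],[0,0,-4,0,0,0,0],[2,0,-5,0,0,0,0]]';python3 -m crank '[[4,0,-5,0,0,0,0],[4,0,-4,0,0,0,0],[4,0,-3,0,0,0,0],[0,0,0,0,0,0,0],[0,0,0,0,0,0,0]]') | grep -E "pos|force"
python3 - <<'E'
from cell import *
import cv2,numpy as np
out=[]
for n,(x,y,w) in dict(scene=(275,125,95),top=(300,170,120)).items():
    r=read_camera(n)
    a=np.load(f"{n}7.npz")["image"]; print(n,"diff vs before re-press",cv2.absdiff(a,r["image"])[y:y+w,x:x+w].mean())
    d0=np.load(f"{n}0.npz")["image"]; f={"scene":(290,235,420,360),"top":(160,135,290,235)}[n]
    print("loaded rack diff vs start",cv2.absdiff(d0,r["image"])[f[1]:f[3],f[0]:f[2]].mean())
    out.append(cv2.resize(r["image"][y:y+w,x:x+w,::-1],(400,400),interpolation=cv2.INTER_CUBIC))
cv2.imwrite("pics/s8.png",cv2.convertScaleAbs(np.hstack(out),alpha=1.4,beta=-100))
s=state();print(s["time"],s["tool_pos"],s["force"])
E
```

```text
tool_pos: [509.7, -194.4, 29.0]
force: [-2.0, -0.1, 5.0]
tool_pos: [509.8, -194.4, 28.9]
force: [-5.5, 2.6, 15.5]
tool_pos: [452.6, -266.5, 146.9]
force: [0.7, -1.2, -0.7]
tool_pos: [436.0, -433.7, 145.6]
force: [0.2, 0.7, -0.5]
scene diff vs before re-press 0.6390397045244691
loaded rack diff vs start 0.6432
top diff vs before re-press 1.1268287037037037
loaded rack diff vs start 1.2517948717948717
18.575 [ 436.48371577 -432.96129626  146.18786142] [-1.03256766  0.59274642  0.38575631]
```

View pics/s8.png

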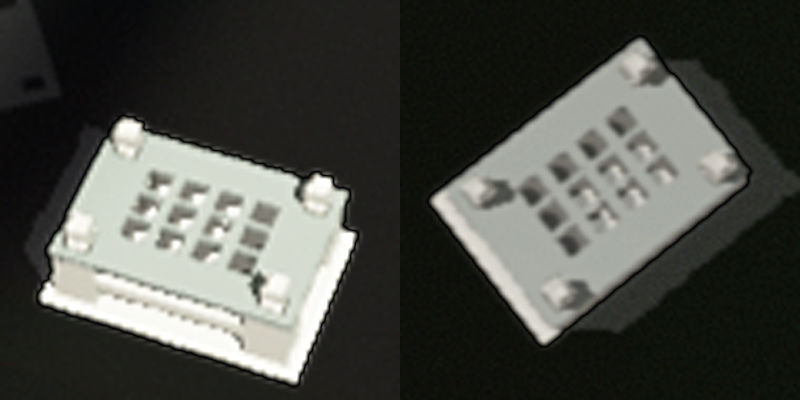

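The final view shows the plate level, with all four posts equally proud. Both ends now stop at the same height of 28.9 mm, about 11.5 mm below first contact, so I'm handing in.

```bash
python3 -c "
from cell import *
print(job_done())"
```

```text
the job is handed in; nothing more can be done
None
```

I pressed the loose guide plate down with shut fingers, first on its far end band, then on the near one. I then pressed the far end again and handed the job in at about 18.6 s of the 42 s allowed.

- **Seated and level:** both ends now stop hard at the same reading, 28.9 mm, with about 15 to 24 N. That is about 11.3 mm below first contact, against the 11.5 mm expected. In the last pictures all four posts stand equally proud of the plate.
- **Loaded rack:** it was never approached. Its image shows only small, noise-level differences from the start.
- **Robot clear:** at hand-in the arm was well away from the rack and the force reading was at noise level.

Two checks disagreed along the way:
- **Tip height:** the real fingertip sits about 25 mm higher than the reported tool position. Contact came at a reading of 40 mm instead of 65.5 mm, so I pressed by force and not by the nominal height.
- **First press of the far end:** it stopped at 30.3 mm while the plate was still tilted. The second press gave 28.9 mm.

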